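# Hook the specimen tray out from under the wire rack

### The arm

A 6-joint arm with a two-finger parallel gripper is mounted at the origin on a cart in front of the work surface, level with it; the furniture and walls round the work are solid. World frame = base frame: x ahead of the robot, y to its left, z up, the work surface at z = 0. Lengths are in mm, angles in rad, forces in N, time in s.
With the tool pointing down it reaches from about 275 to 750 mm from the base axis. Payload 10.2 kg.
Tool frame: the origin (TCP) lies at the very end of the fingers, on their centre line; the grasp point (between the pads) lies 19 mm behind it; z points along the fingers, y is the direction in which the jaws open and shut (so a half turn about z gives the same grasp; the last joint's range is limited). The gripper opens to 85 mm and grips with 20 to 120 N. Pads are 22 mm wide; open, the fingers measure 114 mm over their backs; the gripper's body (76 mm by 85 mm) begins 54 mm behind the grasp point. The pads swing forward as they close: fully open they stand 13 mm farther back than shut.
Start: joints at [-1.41, 0.313, 1.498, -0, 1.331, -0.223], TCP at [196.572, -486.817, 231.294] pointing down, gripper open.
Joint ranges: [-2.94, 2.94], [-0.97, 2.17], [0.19, 2.56], [-1.23, 4.37], [0.02, 3.11], [-2.88, 2.88]. Speed limits (rad/s): [2.39, 2.39, 3.01, 3.14, 3.14, 3.14].

### API

Orientations are given as a unit quaternion [w, x, y, z].
In Python, from rig import ctrl, eyes, order gives the robot as it stands.
- The arm moves only by the tool move_arm, never from a script. Its argument "deltas" is a list of rows, each a list of 6 numbers: the shift along the tool's x, y, z in cm, then the turn, a rotation vector about the tool's x, y, z in degrees. A call has exactly 10 rows; each row shifts and turns the commanded pose from where the row before left it, along the tool's axes as they then stand; what a row does not reach is not made up. A row lasts 1/10 s, in which the tool goes at most 50 mm and 8.59 degrees, less where a joint would pass 70% of its speed; a pose out of reach is approached as far as the arm can. A call is refused whole if a number of a shift passes 5 or a number of a turn 8.59, either way. A call with a gripper value outside its range is refused whole. "grip" is the finger opening in cm, from 0 to 8.54, set as the call begins (left out, the last holds). The fingers move at their own pace and stop on an object; "newtons" is the grip in N (left out, the last holds). Time passes only in rows, so rows that do not move let the fingers close, or fill a call up. It gives the time, the measured TCP pose, the force and the opening at its end, in the units of the state.
- ctrl.sense(): the state, without advancing time (a new reading comes with each control period).
- eyes.capture(name): name is "scene" or "top" or "wrist"; returns the picture (400x640x3 uint8, blue, green, red); there is no depth.
- eyes.camera_params(name): a dict with "K" (3x3 intrinsics, pixels), "camera_from_world" (4x4, takes a point from world to camera coordinates). Camera axes: x right, y down, z forward; pixel columns grow to the right and rows downward; lengths in mm; the calibration is good to about 2 mm. A picture is of the moment at which its call begins: read the wrist's pose just before it. camera_params takes no time and is no camera call; for the wrist camera it gives the pose at the moment of the call.
- order.finish_job(): hands the job in, once; it reports no verdict.
The state is a dict: "time_s": time; "joints": joint angles; "dq": joint speeds; "tau": joint torques, N m; "eef_pos": TCP position; "ee_rot": TCP orientation; "force": force on the tool from outside, world axes, zero at the start; "wrist_torque": the same for the moment, N m; "grip_width": opening from 0.0 (shut) to 1.0 (fully open).
Only numpy, scipy, OpenCV 4.12 (cv2) and the standard library are available. Lean on these libraries where they do the work, as an engineer would, in place of code of your own. Each camera call takes 0.05 s, during which the arm holds its last target.

### The job

The grey specimen tray has been pushed too deep under the low white wire-topped rack. Take the hand hook by its handle, hook its turned-down blade over the tray's front wall from inside the empty front bay, and draw the tray straight out until its front stands about 6 cm in front of the rack, with its vials still upright. Then unhook it and set the hook down on the open table clear of the tray; do not touch the tray with the gripper, and leave the other things where they are.

Things in the scene. Friction and masses are not known exactly. Their poses are not given: they have to be found in the camera images.
- rack: Low white metal rack, fixed: 250 deep (x) x 240 wide (y) x 108 mm high, with solid sides 8 mm thick and a top of cross wires 28 mm apart; open in front. Origin: centre of its underside, on the table. +x points inward; the open front is at x = -125 mm. The opening is 224 mm wide and 96 mm high; no floor (things under it stand on the table). A paper packet lies on top at the back.
- rack_front (a point): Middle of the rack's open front edge, at table height (125 mm to -x of the rack's origin); same axes as the rack.
- tray: Grey open tray 150 (x) x 120 (y) x 25 mm high, 0.3 kg, loose, its front wall 40 to 70 mm inside the rack, nearly parallel to it. Origin: centre of underside; +x points deeper in. Walls, floor 4 mm thick. A cross wall, its near face 64 mm behind the tray's front face, closes off the empty front bay (60 x 112 mm inside); slide box and two vials stand behind it. A few newtons slide it.
- tray_lip (a point): Top of the tray's front wall, in the middle: 25 mm above the table, 73 mm to -x of the tray's origin; the wall is 4 mm thick (2 mm either side of this point).
- tray_vial_a: Capped glass vial, 18 mm in diameter, 55 mm high, loose, standing in the tray's rear bay just behind the cross wall, on the left. Origin: centre of its underside.
- tray_vial_b: The same, on the right.
- hook: Hand hook, 0.14 kg, standing on its handle's flat underside. Origin: centre of that underside; z up, +x toward the blade. Handle: black block 100 (x) x 28 (y) x 50 mm high, gripped across the 28 mm. An 8 mm round steel shank, axis 36 mm up, runs ahead to a flat turned-down blade centred at x = 155 mm: 5 mm thick (x), 24 mm wide (y), from 40 mm height down to 0.
- hook_handle (a point): Centre of the hook's handle, 25 mm above the handle's underside; axes as the hook.
- hook_tip (a point): Middle of the lower edge of the hook's blade, 155 mm ahead of the handle's centre and level with the handle's underside; axes as the hook.
- coverslip_box: Small clear box 30 x 29 x 12 mm, loose, standing on the table under the rack to the left of the tray; bystander. Origin: centre of its underside.
- pocket_lens: Hand lens 26 x 91 x 16 mm, loose on the table in front; bystander. Origin: centre of its underside.
- tape_roll: Roll of brown tape, 94 mm across, 48 mm high, loose on the table at the back right; bystander. Origin: centre of its underside.

How it is judged (in metres and radians):
On the way, in this order (a step that is already met when the one before it is completed fails the run):
1. the hook's blade hangs inside the tray's front bay, its lower edge below the top of the front wall (x of hook_tip in the frame of tray between -0.071 and -0.009 m and y of hook_tip in the frame of tray between -0.056 and 0.056 m and z of hook_tip in the frame of tray below 0.022 m), for 0.1 s.
2. the tray's front is at least 40 mm out in front of the rack with the blade still in its front bay (x of tray_lip in the frame of rack_front below -0.038 m and x of hook_tip in the frame of tray between -0.074 and -0.009 m and z of hook_tip in the frame of tray below 0.025 m), for 0.1 s.
At the end, for the whole second after the job is handed in: The tray lies flat on the table at rest, its front wall 40 to 80 mm in front of the rack's front edge and its length within 0.3 rad of the rack's; both vials are upright within 0.3 rad; the hook lies at rest on the table, not touching the tray, its blade at least 10 mm outside the tray (x of tray_lip in the frame of rack_front between -0.078 and -0.038 m and angle between the x axis of tray and the x axis of rack, either way round below 0.3 rad and angle between tray's own z axis and vertical below 0.06 rad and height (world z) of tray below 0.006 m and angle between each of tray_vial_a, tray_vial_b's own z axis and vertical below 0.3 rad and height (world z) of hook_handle below 0.035 m and height (world z) of hook_tip below 0.045 m and contact force between hook and tray below 0.05 N and (x of hook_tip in the frame of tray below -0.085 m or x of hook_tip in the frame of tray above 0.085 m or y of hook_tip in the frame of tray below -0.07 m or y of hook_tip in the frame of tray above 0.07 m) and linear speed of each of tray, hook below 0.01 m/s).
It fails at once if the gripper or arm touches the tray (contact force between any of the fingers, the arm and tray above 1 N).
It fails at once if a vial in the tray is tipped over (angle between any of tray_vial_a, tray_vial_b's own z axis and vertical above 0.7 rad).
It fails at once if the coverslip box, hand lens or tape roll is moved by more than 30 mm (distance of any of coverslip_box, pocket_lens, tape_roll from where it was at the start of the episode above 0.03 m).
It also fails if it takes over 61 s, if anything falls off the work surface, if the arm or the gripper's body presses on something with over 40 N, if the wrist force passes 120 N, or if a joint passes its speed limit or range.

## Working session

There is one attempt and no reset: what is moved stays moved. The work goes in short steps, Python scripts to look and compute and a tool call to move; the robot and the scene stay as the last step left them, time stands still between calls to the robot, and variables do not carry over. Pictures are saved under pics/ and viewed, and the job is handed in when it is done.

Besides the shell and the picture viewer there is one more tool, called after "Request:" by a JSON object that holds its "api" and its "payload", one argument or row to a line. move_arm: Moves the arm, as the interface text tells. Its arguments: {"type":"object","properties":{"deltas":{"type":"array"},"grip":{"type":"number"},"newtons":{"type":"number"}},"required":["deltas"]}

```bash
mkdir -p pics; ls; python3 - <<'E'
from rig import ctrl, eyes, order
import cv2
for n in ("scene","top","wrist"):
    im=eyes.capture(n); cv2.imwrite(f"pics/{n}0.png",im)
    p=eyes.camera_params(n); print(n,p["K"],p["camera_from_world"])
print(ctrl.sense())
E
```

```text
pics
scene [[480.94733157   0.         318.77504095]
 [  0.         480.94733157 194.07799844]
 [  0.           0.           1.        ]] [[ 7.15143577e-01  6.98861367e-01 -1.27457659e-02 -4.60541348e+02]
 [ 5.60362068e-01 -5.84126583e-01 -5.87188631e-01 -2.55881044e+02]
 [-4.17808590e-01  4.12781934e-01 -8.09349774e-01  1.35978686e+03]
 [ 0.00000000e+00  0.00000000e+00  0.00000000e+00  1.00000000e+00]]
top [[438.02796371   0.         319.60690013]
 [  0.         438.02796371 197.2853832 ]
 [  0.           0.           1.        ]] [[ 2.21171412e-02 -9.99753008e-01  2.18042433e-03  5.93936667e+01]
 [-9.96638757e-01 -2.22202165e-02 -7.88508032e-02  5.67283168e+02]
 [ 7.88797772e-02 -4.29141046e-04 -9.96884044e-01  1.25155331e+03]
 [ 0.00000000e+00  0.00000000e+00  0.00000000e+00  1.00000000e+00]]
wrist [[285.36629107   0.         321.38561476]
 [  0.         285.36629107 201.97499322]
 [  0.           0.           1.        ]] [[ 3.74480270e-01 -9.27234174e-01 -1.14631786e-03 -5.23791744e+02]
 [-8.85588478e-01 -3.58026704e-01  2.95888369e-01 -3.90175068e+01]
 [-2.74768219e-01 -1.09789190e-01 -9.55221838e-01  3.79503532e+02]
 [ 0.00000000e+00  0.00000000e+00  0.00000000e+00  1.00000000e+00]]
{'time_s': 0.15, 'joints': array([-1.41037603e+00,  3.13331534e-01,  1.49823330e+00, -4.13388814e-05,
        1.33100564e+00, -2.23363557e-01]), 'dq': array([ 1.25193223e-03, -3.02477008e-03, -2.49202604e-03,  1.20071213e-03,
        8.77898290e-04, -3.32999465e-05]), 'tau': array([ 1.67807546e-03, -4.12365890e+01, -2.59797460e+01, -2.22727958e-04,
        3.17896775e-03,  5.93801147e-06]), 'eef_pos': array([ 196.54275085, -486.62067731,  230.87241005]), 'ee_rot': array([-4.89299633e-04,  9.81644115e-01,  1.90721242e-01, -4.68144152e-06]), 'force': array([ 0.67998831, -0.60989746, -0.59063824]), 'wrist_torque': array([ 0.01233018, -0.01022545, -0.02420754]), 'grip_width': 1.0011647629376563}
```

View pics/scene0.png

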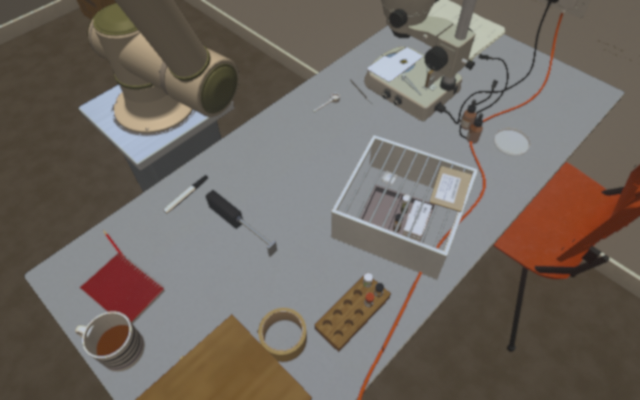

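View pics/top0.png

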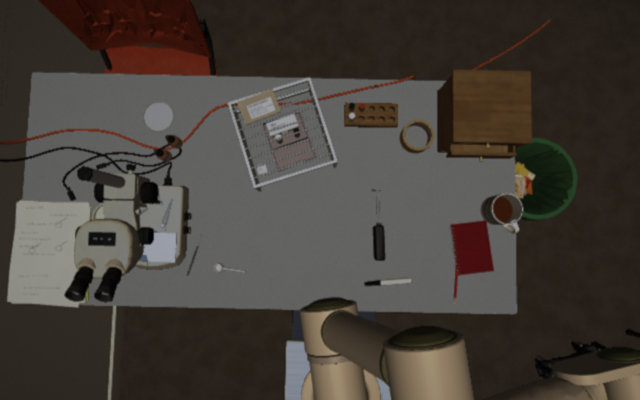

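View pics/wrist0.png

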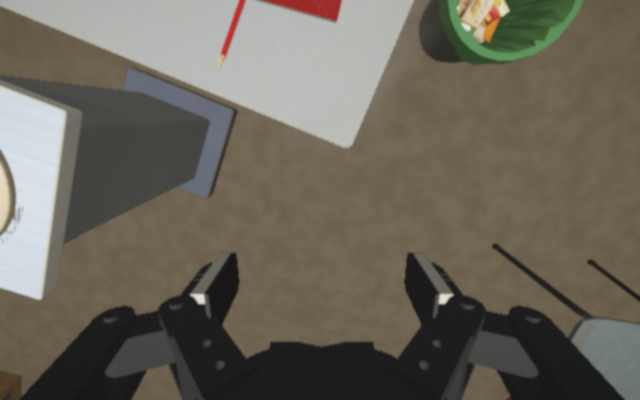

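```bash
python3 - <<'E'
import cv2
t=cv2.imread("pics/top0.png"); s=cv2.imread("pics/scene0.png")
def g(im): return cv2.convertScaleAbs(im,alpha=1.5,beta=20)
cv2.imwrite("pics/t_rack.png",g(cv2.resize(t[70:200,220:345],None,fx=4.6,fy=4.6,interpolation=cv2.INTER_CUBIC)))
cv2.imwrite("pics/t_hook.png",g(cv2.resize(t[180:300,340:440],None,fx=5,fy=5,interpolation=cv2.INTER_CUBIC)))
cv2.imwrite("pics/s_rack.png",cv2.resize(s[130:280,325:485],None,fx=4,fy=4,interpolation=cv2.INTER_CUBIC))
cv2.imwrite("pics/s_hook.png",cv2.resize(s[170:270,190:290],None,fx=5,fy=5,interpolation=cv2.INTER_CUBIC))
E
```

```text
(no output)
```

View pics/t_rack.png

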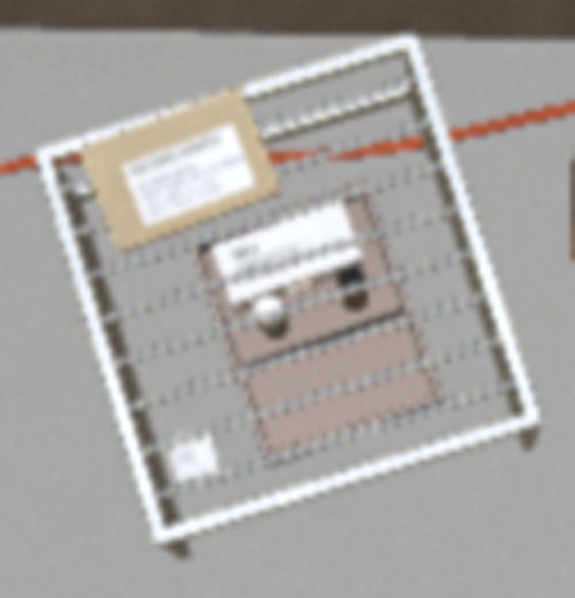

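View pics/t_hook.png

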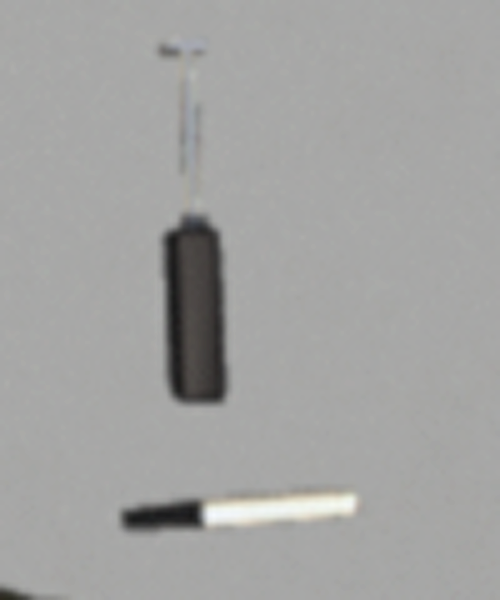

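View pics/s_rack.png

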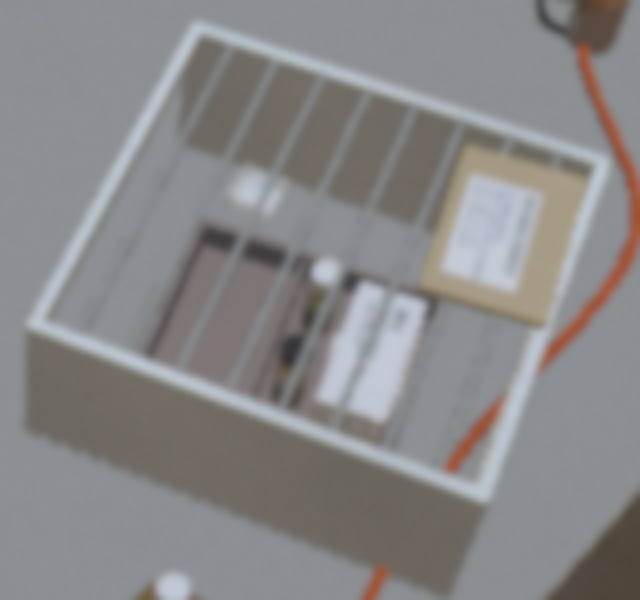

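View pics/s_hook.png

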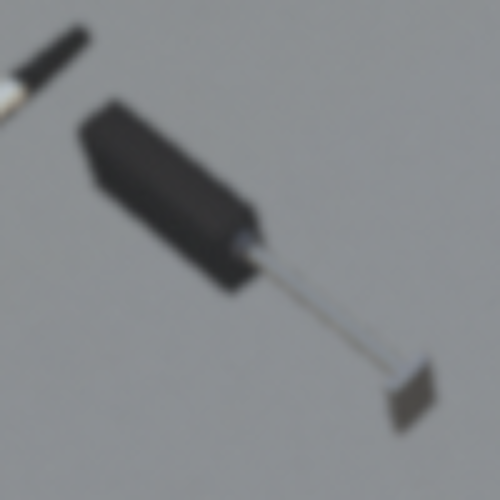

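```bash
cat > h.py <<'E'
import numpy as np, cv2
from scipy.optimize import least_squares
from scipy.spatial.transform import Rotation as R
def proj(P,p):
    P=np.atleast_2d(P); c=P@P_(p)[:3,:3].T+P_(p)[:3,3]; q=c@p["K"].T; return q[:,:2]/q[:,2:]
def P_(p): return np.asarray(p["camera_from_world"])
def back(uv,z,p):
    T=P_(p); Rm=T[:3,:3]; C=-Rm.T@T[:3,3]
    d=Rm.T@np.linalg.inv(p["K"])@np.array([uv[0],uv[1],1.]); return C+d*(z-C[2])/d[2]
def un(u,s,o): return (np.array(u,float)+.5)/s-.5+np.array(o)
def place(L,x):
    c,s=np.cos(x[2]),np.sin(x[2]); L=np.atleast_2d(np.array(L,float)); o=L.copy()
    o[:,0]=x[0]+c*L[:,0]-s*L[:,1]; o[:,1]=x[1]+s*L[:,0]+c*L[:,1]; return o
def fit(obs,x0):
    # obs: list (p, L, uv)
    f=lambda x: np.concatenate([(proj(place(L,x),p)-np.array(uv)).ravel() for p,L,uv in obs])
    r=least_squares(f,x0); return r.x,r.fun.reshape(-1,2)
E
python3 - <<'E'
from h import *
from rig import eyes
T=eyes.camera_params("top"); S=eyes.camera_params("scene")
tr=lambda l:[un(u,4.6,(220,70)) for u in l]; sr=lambda l:[un(u,4,(325,130)) for u in l]
C=[[-125,120,108],[-125,-120,108],[125,120,108],[125,-120,108]]
a=(T,C,tr([(155,545),(540,420),(38,150),(416,33)]))
b=(S,C,sr([(195,20),(25,325),(610,155),(488,503)]))
for o in ([a],[b],[a,b]):
    x,f=fit(o,[600,100,0.2]); print("rack",x.round(3)); print(f.round(1).tolist())
# tray bay floor corners & raw back projections
for n,u in (("fl",(268,455)),("fr",(438,400)),("bl",(198,245)),("br",(367,193))):
    print(n,back(un(u,4.6,(220,70)),25,T).round(1))
th=lambda l:[un(u,5,(340,180)) for u in l]; sh=lambda l:[un(u,5,(190,170)) for u in l]
# handle top 4 corners z=50; 
Ct=[[50,14,50],[50,-14,50],[-50,14,50],[-50,-14,50],[155,12,40],[155,-12,40]]
a=(T,Ct,th([(166,232),(218,230),(174,400),(224,402),(160,47),(206,45)]))
Cs=[[-50,14,50],[-50,-14,50],[50,14,50],[50,-14,50],[155,-12,0],[155,12,0]]
Cs=[[-50,14,50],[-50,-14,50],[50,14,50],[155,-12,0],[155,12,0]]
b=(S,Cs,sh([(113,97),(78,130),(255,208),(400,437),(437,402)]))
for o in ([a],[b],[a,b]):
    x,f=fit(o,[430,-100,0.]); print("hook",x.round(3)); print(f.round(1).tolist())
for u in ((365,282),(410,281)): print(back(u,5,T).round(1))
for u in ((215,267),(245,271),(345,103),(398,125),(417,137)): print(back(u,10,T).round(1))
E
```

```text
rack [7.37437e+02 1.79025e+02 3.29000e-01]
[[0.1, -0.1], [0.6, 0.7], [-0.8, -0.2], [0.1, -0.3]]
rack [7.36394e+02 1.77962e+02 3.33000e-01]
[[-0.6, -0.4], [-0.3, 0.0], [0.6, 0.3], [0.2, -0.1]]
rack [7.36754e+02 1.78408e+02 3.31000e-01]
[[0.5, 0.2], [0.9, 0.8], [-0.6, 0.1], [0.2, -0.2], [-0.2, -0.5], [-0.0, -0.1], [1.0, 0.4], [0.3, -0.1]]
fl [647.  195.5  25. ]
fr [684.7  88.6  25. ]
bl [781.4 244.3  25. ]
br [817.7 137.2  25. ]
hook [ 4.38369e+02 -9.76350e+01  4.90000e-02]
[[0.3, -0.8], [-0.2, -0.6], [0.0, 1.2], [-0.0, 0.6], [0.4, -0.3], [-0.4, -0.1]]
hook [ 4.39809e+02 -1.03070e+02  5.30000e-02]
[[0.4, -0.8], [-1.8, 0.0], [1.6, 0.4], [-0.2, 0.2], [-0.0, 0.0]]
hook [ 4.38872e+02 -1.00538e+02  5.10000e-02]
[[1.3, -0.9], [0.8, -0.8], [1.1, 1.1], [1.0, 0.4], [1.3, -0.5], [0.5, -0.3], [1.1, -1.6], [-1.1, -0.9], [2.1, -0.5], [0.3, -0.7], [0.4, -0.8]]
[323.4 -65.3   5. ]
[ 329.1 -196.     5. ]
[357.4 370.6  10. ]
[347.8 283.3  10. ]
[851.    2.4  10. ]
[ 787.8 -156.5   10. ]
[ 752.8 -213.3   10. ]
```

Request:
{"api": "move_arm", "payload": {
  "deltas": [
    [3.0,-2.2,0,0,0,0],
    [3.7,-2.7,0,0,0,0],
    [3.7,-2.7,0,0,0,0],
    [3.7,-2.7,0,0,0,0],
    [3.7,-2.7,0,0,0,2.4],
    [3.7,-2.7,0,0,0,2.4],
    [3.7,-2.7,0,0,0,2.4],
    [3.7,-2.4,0,0,0,2.4],
    [3.7,-2.4,0,0,0,2.4],
    [3.0,-1.8,0,0,0,2.4]
  ],
  "grip": 8.54
}}

```text
time_s: 1.15
eef_pos: [454.3, -136.0, 231.3]
ee_rot: [-0.0, 0.998, 0.066, 0.0]
force: [-0.0, -1.5, 0.7]
grip_width: 0.998
```

```bash
cat > st.py <<'E'
from h import *
from rig import ctrl
def state(q=False):
    s=ctrl.sense(); w,x,y,z=s["ee_rot"]; M=R.from_quat([x,y,z,w]).as_matrix()
    print("t",round(s["time_s"],2),"tcp",s["eef_pos"].round(1),"yaw",round(np.arctan2(M[1,0],M[0,0]),4),"tz",M[:,2].round(3),"F",s["force"].round(1),"M",s["wrist_torque"].round(2),"g",round(s["grip_width"]*85.4,1))
    return s,M
def need(target,yaw=None):
    s,M=state(); d=M.T@(np.array(target)-s["eef_pos"])/10; print("need tool cm",d.round(2), "turn", None if yaw is None else round(np.degrees(np.arctan2(M[1,0],M[0,0])-yaw),2))
E
python3 - <<'E'
from st import *
from rig import eyes
state(); p=eyes.camera_params("wrist"); cv2.imwrite("pics/w1.png",eyes.capture("wrist")); print(p)
L=[[50,14,50],[50,-14,50],[-50,14,50],[-50,-14,50],[155,12,40],[155,-12,40]]
print(proj(place(L,[438.9,-100.5,.051]),p).round())
E
```

```text
t 1.15 tcp [ 454.3 -136.   231.3] yaw 0.1319 tz [ 0.  0. -1.] F [-0.  -1.5  0.7] M [-0.02  0.01  0.  ] g 85.2
{'K': array([[285.36629107,   0.        , 321.38561476],
       [  0.        , 285.36629107, 201.97499322],
       [  0.        ,   0.        ,   1.        ]]), 'camera_from_world': array([[ 1.31647359e-01, -9.91296587e-01, -2.23774060e-04,
        -1.93909404e+02],
       [-9.46849637e-01, -1.25811492e-01,  2.96052756e-01,
         3.73846110e+02],
       [-2.93504240e-01, -3.87626831e-02, -9.55171563e-01,
         5.07325131e+02],
       [ 0.00000000e+00,  0.00000000e+00,  0.00000000e+00,
         1.00000000e+00]])}
[[280. 146.]
 [305. 148.]
 [277. 228.]
 [300. 230.]
 [287.  43.]
 [310.  45.]]
```

View pics/w1.png

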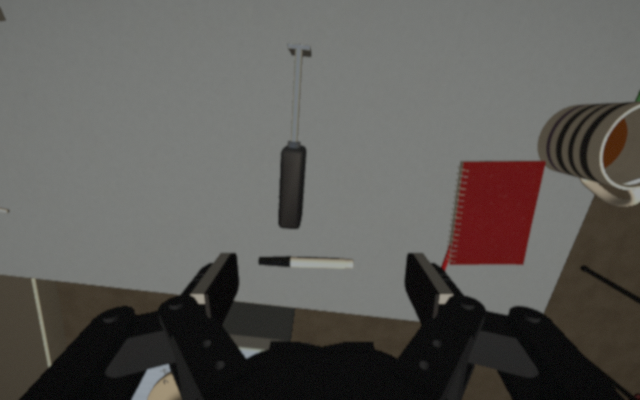

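```bash
python3 - <<'E'
from st import *
need([438.9,-101,12],.051)
E
```

```text
t 1.2 tcp [ 456.6 -133.8  231.2] yaw 0.1317 tz [ 0.001  0.001 -1.   ] F [-0.8  2.  -0.5] M [ 0.06  0.06 -0.  ] g 85.6
need tool cm [-1.36 -3.45 21.92] turn 4.62
```

Request:
{"api": "move_arm", "payload": {
  "deltas": [
    [-0.2,-0.5,1.0,0,0,0],
    [-0.2,-0.5,2.0,0,0,0],
    [-0.2,-0.5,2.0,0,0,0],
    [-0.2,-0.5,2.0,0,0,0],
    [-0.2,-0.5,2.0,0,0,0],
    [-0.2,-0.5,2.0,0,0,0],
    [-0.16,-0.45,2.0,0,0,1.0],
    [0,0,1.0,0,0,3.62],
    [0,0,0,0,0,0],
    [0,0,0,0,0,0]
  ],
  "grip": 8.54
}}

```text
time_s: 2.2
eef_pos: [434.7, -106.0, 91.4]
ee_rot: [-0.0, 1.0, 0.026, -0.0]
force: [0.1, -0.3, 0.3]
grip_width: 1.002
```

```bash
python3 - <<'E'
from st import *
from rig import eyes
need([438.9,-101,12],.051); p=eyes.camera_params("wrist"); cv2.imwrite("pics/w2.png",eyes.capture("wrist"))
L=[[50,14,50],[50,-14,50],[-50,14,50],[-50,-14,50],[155,12,40],[155,-12,40]]
print(proj(place(L,[438.9,-101,.051]),p).round())
E
```

```text
t 2.2 tcp [ 434.7 -106.    91.4] yaw 0.0528 tz [-0.  0. -1.] F [ 0.1 -0.3  0.3] M [ 0.02 -0.03  0.05] g 85.5
need tool cm [ 0.45 -0.48  7.94] turn 0.11
[[293. 147.]
 [337. 147.]
 [297. 284.]
 [334. 284.]
 [293. -44.]
 [336. -44.]]
```

View pics/w2.png

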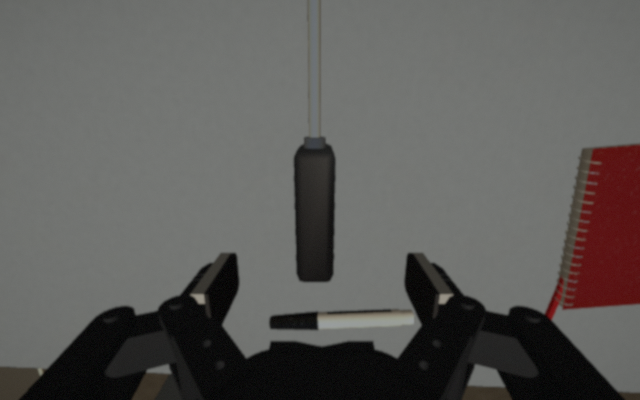

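Request:
{"api": "move_arm", "payload": {
  "deltas": [
    [0.2,-0.2,0.5,0,0,0],
    [0.25,-0.28,1.3,0,0,0.1],
    [0,0,1.6,0,0,0],
    [0,0,1.6,0,0,0],
    [0,0,1.4,0,0,0],
    [0,0,1.0,0,0,0],
    [0,0,0.5,0,0,0],
    [0,0,0,0,0,0],
    [0,0,0,0,0,0],
    [0,0,0,0,0,0]
  ],
  "grip": 8.54
}}

```text
time_s: 3.25
eef_pos: [439.7, -100.8, 12.8]
ee_rot: [0.0, 1.0, 0.025, 0.0]
force: [0.1, -0.2, -0.7]
grip_width: 1.001
```

Request:
{"api": "move_arm", "payload": {
  "deltas": [
    [0,0,0,0,0,0],
    [0,0,0,0,0,0],
    [0,0,0,0,0,0],
    [0,0,0,0,0,0],
    [0,0,0,0,0,0],
    [0,0,0,0,0,0],
    [0,0,0,0,0,0],
    [0,0,0,0,0,0],
    [0,0,0,0,0,0],
    [0,0,0,0,0,0]
  ],
  "grip": 2.0,
  "newtons": 60
}}

```text
time_s: 4.25
eef_pos: [439.5, -100.7, 12.5]
ee_rot: [0.0, 1.0, 0.025, 0.0]
force: [-0.2, 0.1, 4.6]
grip_width: 0.322
```

```bash
python3 - <<'E'
from st import *
from rig import eyes
state(); p=eyes.camera_params("wrist"); cv2.imwrite("pics/w3.png",eyes.capture("wrist"))
E
```

```text
t 4.25 tcp [ 439.5 -100.7   12.5] yaw 0.0502 tz [ 0. -0. -1.] F [-0.2  0.1  4.6] M [0.04 0.08 0.05] g 27.5
```

View pics/w3.png

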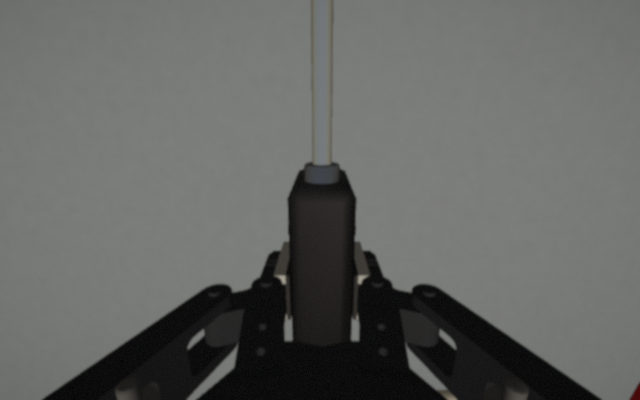

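Request:
{"api": "move_arm", "payload": {
  "deltas": [
    [0,0,-0.7,0,0,0],
    [0,0,-1.5,0,0,0],
    [0,0,-1.5,0,0,0],
    [0.2,-1.6,0,0,0,0],
    [0.3,-2.6,0,0,0,0],
    [0.3,-2.6,0,0,0,0],
    [0.3,-2.6,0,0,0,0],
    [0.3,-2.6,0,0,0,0],
    [0.3,-2.6,0,0,0,0],
    [0.3,-2.2,0,0,0,0]
  ]
}}

```text
time_s: 5.3
eef_pos: [450.5, 69.4, 49.4]
ee_rot: [-0.0, 1.0, 0.025, -0.0]
force: [-0.2, 0.3, -1.2]
grip_width: 0.323
```

Request:
{"api": "move_arm", "payload": {
  "deltas": [
    [0,0,0,0,0,-2.0],
    [0,0,0,0,0,-3.0],
    [0,0,0,0,0,-3.0],
    [0,0,0,0,0,-3.0],
    [0,0,0,0,0,-3.0],
    [0,0,0,0,0,-2.33],
    [0,0,0,0,0,0],
    [0,0,0,0,0,0],
    [0,0,0,0,0,0],
    [0,0,0,0,0,0]
  ]
}}

```text
time_s: 6.3
eef_pos: [450.9, 68.2, 49.3]
ee_rot: [-0.0, 0.986, 0.167, -0.0]
force: [-0.6, 0.1, -1.3]
grip_width: 0.32
```

```bash
python3 - <<'E'
from st import *
from rig import eyes
need([451.5,68.2,49.5],.335)
for n in ("wrist","scene","top"): cv2.imwrite(f"pics/{n}4.png",eyes.capture(n))
s=cv2.imread("pics/scene4.png");t=cv2.imread("pics/top4.png")
cv2.imwrite("pics/s4.png",cv2.resize(s[110:280,265:485],None,fx=3.5,fy=3.5,interpolation=cv2.INTER_CUBIC))
cv2.imwrite("pics/t4.png",cv2.convertScaleAbs(cv2.resize(t[80:240,220:400],None,fx=3.75,fy=3.75,interpolation=cv2.INTER_CUBIC),alpha=1.5,beta=20))
E
```

```text
t 6.3 tcp [450.9  68.2  49.3] yaw 0.3346 tz [-0.  0. -1.] F [-0.6  0.1 -1.3] M [0.01 0.   0.  ] g 27.3
need tool cm [ 0.06  0.02 -0.02] turn -0.02
```

View pics/wrist4.png

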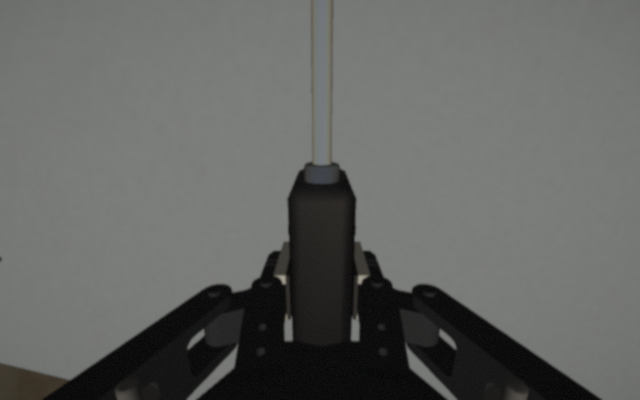

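View pics/s4.png

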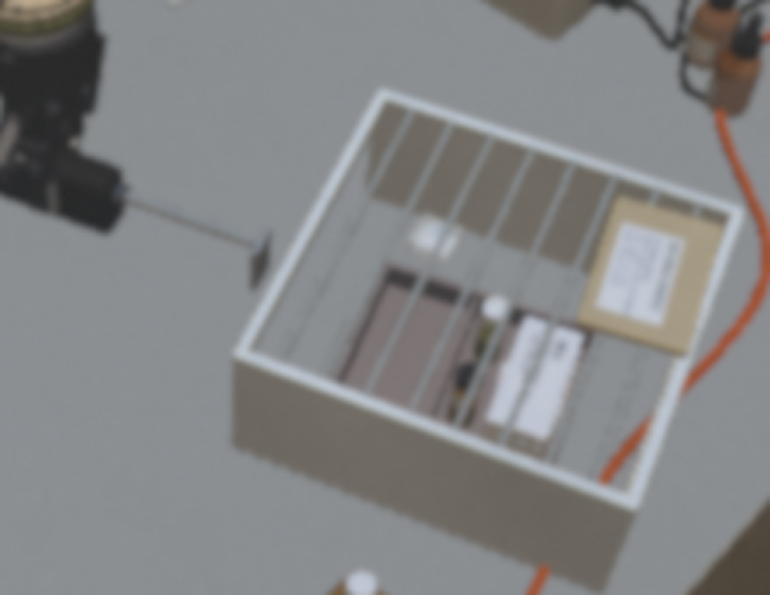

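View pics/t4.png

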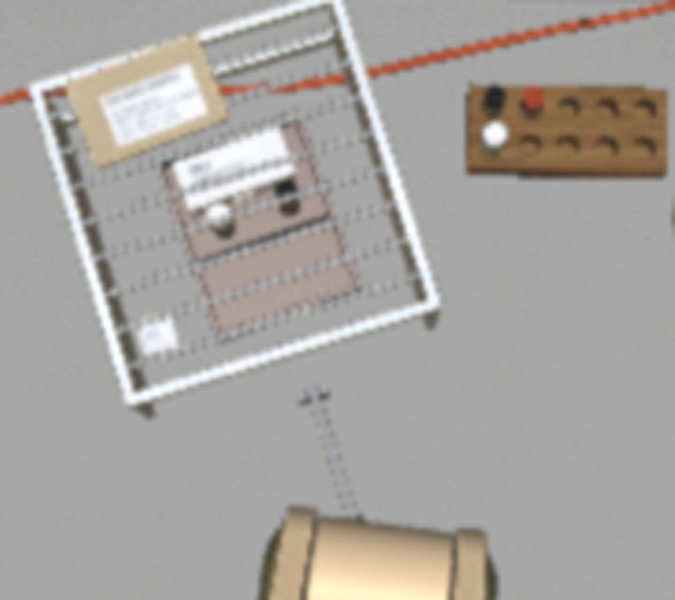

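```bash
python3 - <<'E'
from st import *
from rig import eyes
S=eyes.camera_params("scene");T=eyes.camera_params("top")
L=[[155,-12,0],[155,12,0],[155,-12,40],[155,12,40]]
P=place(L,[450.9,68.2,.3346]); P[:,2]+=37
print(((proj(P,S)-[265,110]+.5)*3.5-.5).round(), ((proj(P,T)-[220,80]+.5)*3.75-.5).round())
# tray corners refit: inner corners z=25 top + inner rim in scene
Lt=[[-71,56,25],[-71,-56,25],[71,56,25],[71,-56,25]]
a=(T,Lt,[un(u,4.6,(220,70)) for u in ((268,455),(438,400),(198,245),(367,193))])
x,f=fit([a],[730,166,.34]);print(x,f)
Lo=[[-75,60,25],[-75,-60,25],[75,60,25],[75,-60,25],[-71,56,4],[-71,-56,4],[-11,56,4]]
print(((proj(place(Lo,x),S)-[265,110]+.5)*3.5-.5).round())
E
```

```text
[[256. 290.]
 [270. 264.]
 [257. 254.]
 [272. 227.]] [[329. 393.]
 [300. 402.]
 [328. 387.]
 [297. 397.]]
[7.32686862e+02 1.66388649e+02 3.42900352e-01] [[ 0.09704478  0.01714953]
 [-0.40614207  0.00590856]
 [ 0.4292927   0.21976913]
 [-0.11899158 -0.23990173]]
[[388. 257.]
 [323. 392.]
 [601. 331.]
 [546. 475.]
 [389. 281.]
 [329. 406.]
 [472. 310.]]
```

Request:
{"api": "move_arm", "payload": {
  "deltas": [
    [0.6,0,0,0,0,0],
    [1.3,0,0,0,0,0],
    [1.5,0,0,0,0,0],
    [1.5,0,0,0,0,0],
    [1.5,0,0,0,0,0],
    [1.5,0,0,0,0,0],
    [1.3,0,0,0,0,0],
    [0.8,0,0,0,0,0],
    [0,0,0,0,0,0],
    [0,0,0,0,0,0]
  ]
}}

```text
time_s: 7.45
eef_pos: [545.0, 101.0, 49.1]
ee_rot: [-0.0, 0.986, 0.167, -0.0]
force: [-0.4, 0.3, -1.1]
grip_width: 0.32
```

```bash
cat > look.py <<'E'
import sys
from st import *
from rig import eyes
k=sys.argv[1]
s,M=state()
P={n:eyes.camera_params(n) for n in("scene","top")}
s_=eyes.capture("scene");t=eyes.capture("top")
s_=cv2.resize(s_[110:280,265:485],None,fx=3.5,fy=3.5,interpolation=cv2.INTER_CUBIC)
t=cv2.convertScaleAbs(cv2.resize(t[80:240,220:400],None,fx=3.75,fy=3.75,interpolation=cv2.INTER_CUBIC),alpha=1.5,beta=20)
cv2.imwrite(f"pics/s{k}.png",s_);cv2.imwrite(f"pics/t{k}.png",t)
yaw=np.arctan2(M[1,0],M[0,0]); e=s["eef_pos"]
tip=place([[155,0,0]],[e[0],e[1],yaw])[0]; tip[2]=e[2]-12.5
fx=np.array([736.8,178.4])-125*np.array([np.cos(.331),np.sin(.331)]); d=tip[:2]-fx
print("tip",tip.round(1),"in rack_front",(d@[np.cos(.331),np.sin(.331)]).round(1),(d@[-np.sin(.331),np.cos(.331)]).round(1))
E
python3 look.py 5
```

```text
t 7.45 tcp [545.  101.   49.1] yaw 0.3352 tz [-0.001 -0.    -1.   ] F [-0.4  0.3 -1.1] M [-0.03  0.06 -0.01] g 27.4
tip [691.4 152.   36.6] in rack_front 73.4 -10.2
```

View pics/s5.png

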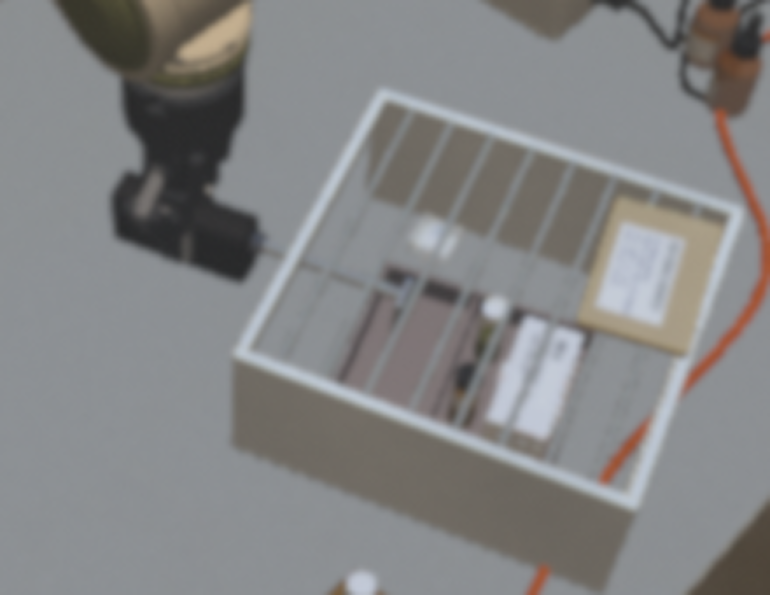

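View pics/t5.png

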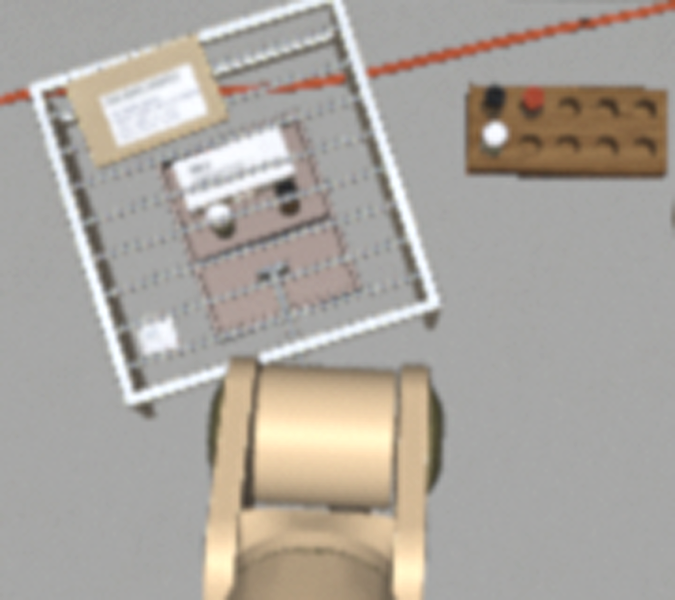

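Request:
{"api": "move_arm", "payload": {
  "deltas": [
    [0,0,0.4,0,0,0],
    [0,0,0.7,0,0,0],
    [0,0,0.7,0,0,0],
    [0,0,0.6,0,0,0],
    [0,0,0.3,0,0,0],
    [0,0,0,0,0,0],
    [0,0,0,0,0,0],
    [0,0,0,0,0,0],
    [0,0,0,0,0,0],
    [0,0,0,0,0,0]
  ]
}}

```text
time_s: 8.55
eef_pos: [545.4, 101.0, 22.5]
ee_rot: [0.0, 0.986, 0.167, 0.0]
force: [0.1, 0.9, -0.9]
grip_width: 0.323
```

```bash
python3 look.py 6
```

```text
t 8.55 tcp [545.4 101.   22.5] yaw 0.3351 tz [ 0.  0. -1.] F [ 0.1  0.9 -0.9] M [-0.01  0.03 -0.05] g 27.6
tip [691.8 152.   10. ] in rack_front 73.9 -10.3
```

View pics/s6.png

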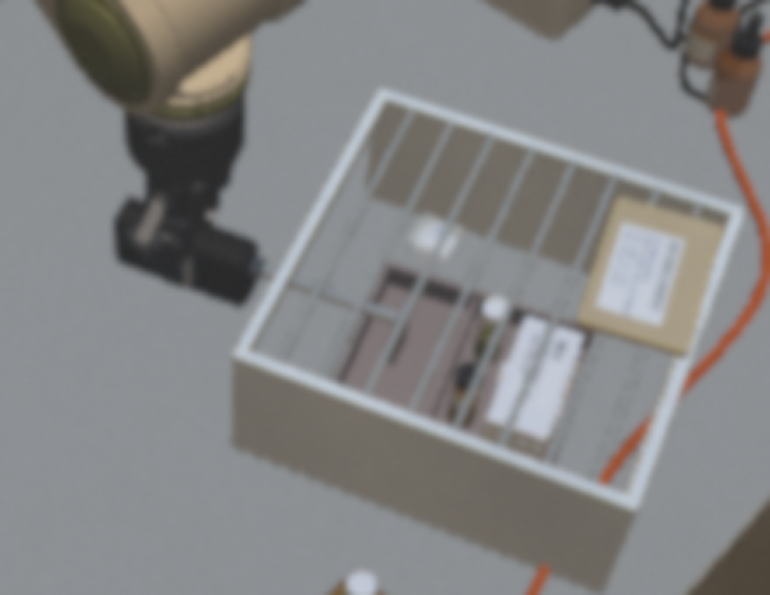

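The blade now hangs in the bay at about (400,345), with its tip 10 mm above the table. Next I'll take up the slack slowly.

Request:
{"api": "move_arm", "payload": {
  "deltas": [
    [-0.2,0,0,0,0,0],
    [-0.4,0,0,0,0,0],
    [-0.4,0,0,0,0,0],
    [-0.4,0,0,0,0,0],
    [-0.3,0,0,0,0,0],
    [-0.3,0,0,0,0,0],
    [-0.2,0,0,0,0,0],
    [-0.3,0,0,0,0,0],
    [-0.4,0,0,0,0,0],
    [-0.4,0,0,0,0,0]
  ]
}}

```text
time_s: 9.65
eef_pos: [514.0, 90.1, 22.3]
ee_rot: [0.0, 0.986, 0.167, 0.0]
force: [0.9, 0.6, -0.4]
grip_width: 0.323
```

Request:
{"api": "move_arm", "payload": {
  "deltas": [
    [-0.5,0,0,0,0,0],
    [-0.5,0,0,0,0,0],
    [-0.6,0,0,0,0,0],
    [-0.6,0,0,0,0,0],
    [-0.6,0,0,0,0,0],
    [-0.6,0,0,0,0,0],
    [-0.5,0,0,0,0,0],
    [-0.3,0,0,0,0,0],
    [-0.1,0,0,0,0,0],
    [0,0,0,0,0,0]
  ]
}}

```text
time_s: 10.65
eef_pos: [473.4, 76.0, 22.3]
ee_rot: [-0.0, 0.986, 0.167, -0.0]
force: [0.4, -0.2, -1.5]
grip_width: 0.319
```

```bash
python3 look.py 7
```

```text
t 10.65 tcp [473.4  76.   22.3] yaw 0.3351 tz [-0.001 -0.    -1.   ] F [ 0.4 -0.2 -1.5] M [-0.03  0.03 -0.02] g 27.2
tip [619.8 126.9   9.8] in rack_front -2.4 -10.7
```

View pics/s7.png

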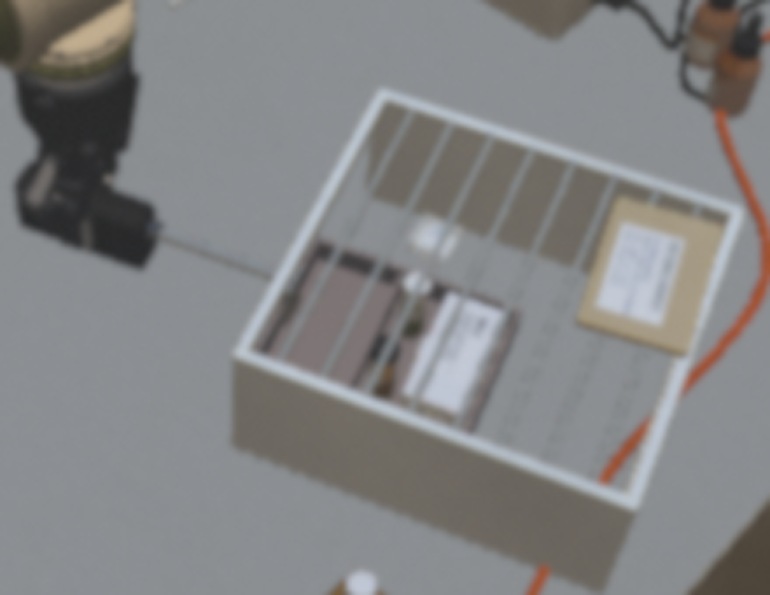

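View pics/t7.png

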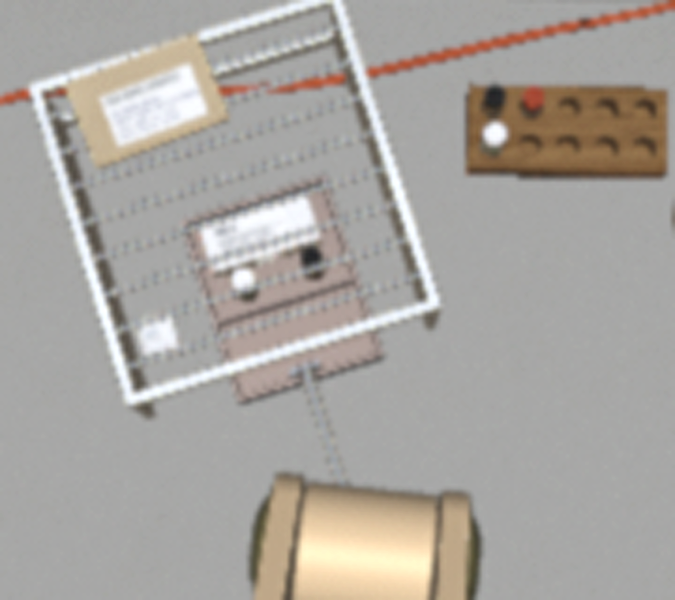

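```bash
cat > tray.py <<'E'
from st import *
from rig import eyes
def tray(pts,L=[[-71,56,25],[-71,-56,25],[71,56,25],[71,-56,25]]):
    T=eyes.camera_params("top")
    a=(T,L,[un(u,3.75,(220,80)) for u in pts])
    x,f=fit([a],[680,150,.34]); lip=place([[-73,0,25]],x)[0]
    fx=np.array([736.8,178.4])-125*np.array([np.cos(.331),np.sin(.331)]); d=lip[:2]-fx
    print("tray",x.round(3),"lip",lip.round(1),"lip in rf",(d@[np.cos(.331),np.sin(.331)]).round(1),(d@[-np.sin(.331),np.cos(.331)]).round(1),f.round(1).tolist())
E
python3 -c "
from tray import *
tray([(241,402),(381,357),(190,222),(322,180)])
# outer?
tray([(241,402),(381,357),(190,222),(322,180)],[[-75,60,25],[-75,-60,25],[75,60,25],[75,-60,25]])
"
```

```text
tray [6.82299e+02 1.45845e+02 3.27000e-01] lip [613.2 122.4  25. ] lip in rf -10.1 -12.8 [[0.2, -1.1], [-0.4, -0.6], [-0.5, 0.9], [0.8, 0.8]]
tray [6.82385e+02 1.45848e+02 3.27000e-01] lip [613.3 122.4  25. ] lip in rf -10.0 -12.8 [[-0.8, 0.6], [1.3, 0.3], [-2.2, 0.0], [1.7, -0.9]]
```

Request:
{"api": "move_arm", "payload": {
  "deltas": [
    [-0.2,0,0,0,0,0],
    [-0.5,0,0,0,0,0],
    [-0.7,0,0,0,0,0],
    [-0.8,0,0,0,0,0],
    [-0.8,0,0,0,0,0],
    [-0.8,0,0,0,0,0],
    [-0.7,0,0,0,0,0],
    [-0.4,0,0,0,0,0],
    [-0.2,0,0,0,0,0],
    [-0.1,0,0,0,0,0]
  ]
}}

```text
time_s: 11.75
eef_pos: [424.5, 58.9, 22.3]
ee_rot: [0.0, 0.986, 0.167, 0.0]
force: [1.8, 0.3, -1.3]
grip_width: 0.318
```

```bash
python3 look.py 8
```

```text
t 11.75 tcp [424.5  58.9  22.3] yaw 0.335 tz [ 0.  0. -1.] F [ 1.8  0.3 -1.3] M [ 0.02 -0.23  0.01] g 27.2
tip [570.9 109.8   9.8] in rack_front -54.2 -10.9
```

View pics/s8.png

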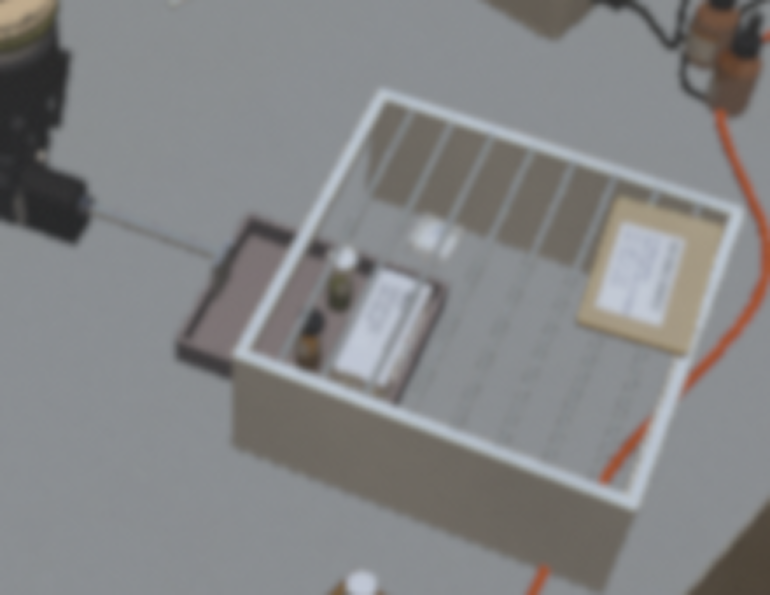

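View pics/t8.png

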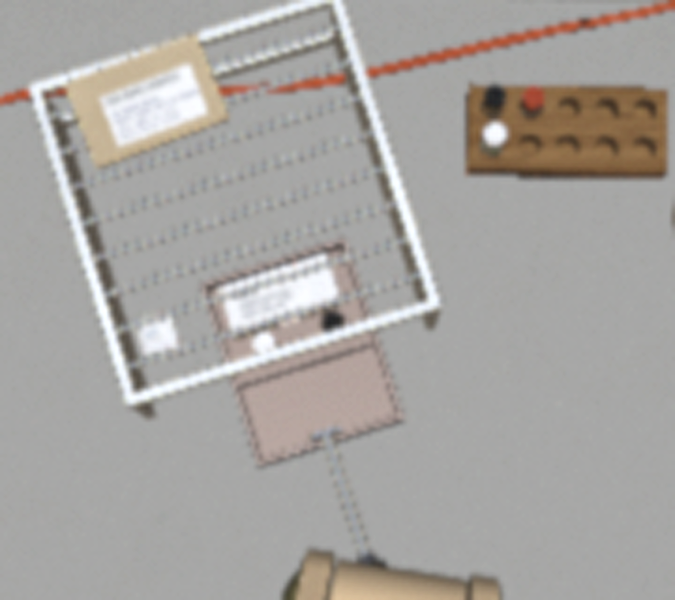

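```bash
python3 -c "
from tray import *
tray([(261,463),(402,420),(209,288),(343,245)])
"
```

```text
tray [6.32627e+02 1.28790e+02 3.29000e-01] lip [563.5 105.2  25. ] lip in rf -62.6 -12.9 [[0.3, -0.2], [-0.5, -0.4], [-0.3, 0.3], [0.5, 0.3]]
```

Request:
{"api": "move_arm", "payload": {
  "deltas": [
    [0.4,0,0,0,0,0],
    [0.6,0,0,0,0,0],
    [0.4,0,0,0,0,0],
    [0,0,0,0,0,0],
    [0,0,-0.5,0,0,0],
    [0,0,-0.8,0,0,0],
    [0,0,-0.9,0,0,0],
    [0,0,-0.9,0,0,0],
    [0,0,-0.9,0,0,0],
    [0,0,-0.5,0,0,0]
  ]
}}

```text
time_s: 12.85
eef_pos: [438.1, 63.5, 68.4]
ee_rot: [0.0, 0.986, 0.167, 0.001]
force: [0.7, -0.1, -1.5]
grip_width: 0.318
```

```bash
python3 look.py 9
```

```text
t 12.85 tcp [438.1  63.5  68.4] yaw 0.3351 tz [ 0.001 -0.    -1.   ] F [ 0.7 -0.1 -1.5] M [ 0.03  0.02 -0.01] g 27.2
tip [584.4 114.4  55.9] in rack_front -39.9 -11.0
```

View pics/s9.png

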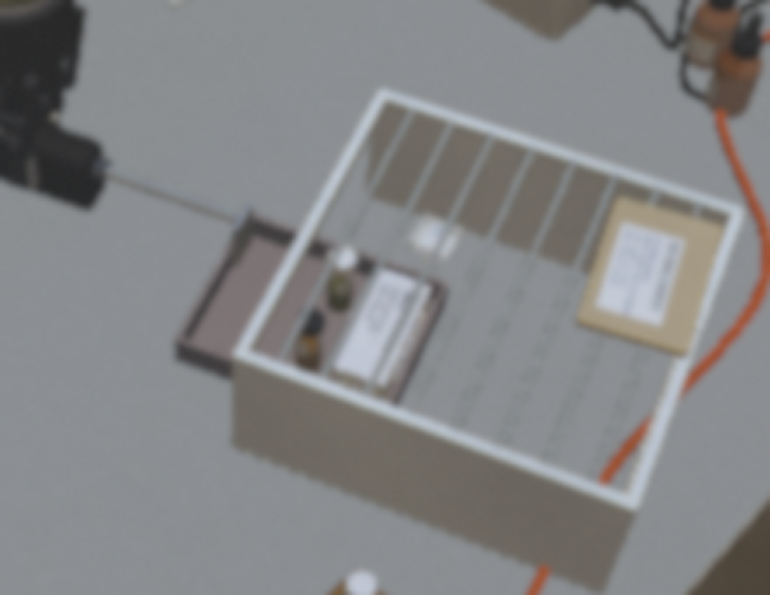

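Request:
{"api": "move_arm", "payload": {
  "deltas": [
    [-0.5,0,0,0,0,0],
    [-1.1,0,0,0,0,0],
    [-1.2,0,0,0,0,0],
    [-1.2,0,0,0,0,0],
    [-1.2,0,0,0,0,0],
    [-0.8,0.6,0,0,0,0],
    [0,1.6,0,0,0,0],
    [0,2.0,0,0,0,0],
    [0,2.0,0,0,0,0],
    [0,2.0,0,0,0,0]
  ]
}}

```text
time_s: 13.95
eef_pos: [408.1, -34.8, 67.1]
ee_rot: [-0.0, 0.986, 0.167, -0.0]
force: [0.7, 0.3, -1.3]
grip_width: 0.319
```

Request:
{"api": "move_arm", "payload": {
  "deltas": [
    [0,2.0,0,0,0,0],
    [0,1.8,0,0,0,0],
    [0,1.0,0,0,0,1.5],
    [0,0,0,0,0,3.0],
    [0,0,0,0,0,3.0],
    [0,0,0,0,0,3.0],
    [0,0,0,0,0,3.0],
    [0,0,0,0,0,2.0],
    [0,0,0,0,0,0.8],
    [0,0,0,0,0,0]
  ]
}}

```text
time_s: 14.95
eef_pos: [423.7, -78.9, 67.2]
ee_rot: [-0.0, 1.0, 0.025, -0.0]
force: [0.5, 0.1, -0.8]
grip_width: 0.323
```

Request:
{"api": "move_arm", "payload": {
  "deltas": [
    [0,0,0.5,0,0,0],
    [0,0,0.9,0,0,0],
    [0,0,1.0,0,0,0],
    [0,0,1.0,0,0,0],
    [0,0,0.9,0,0,0],
    [0,0,0.6,0,0,0],
    [0,0,0.3,0,0,0],
    [0,0,0.1,0,0,0],
    [0,0,0,0,0,0],
    [0,0,0,0,0,0]
  ]
}}

```text
time_s: 15.95
eef_pos: [424.0, -79.1, 14.6]
ee_rot: [0.0, 1.0, 0.025, 0.0]
force: [0.1, -0.6, -2.2]
grip_width: 0.322
```

```bash
python3 look.py 10; python3 - <<'E'
from rig import eyes
import cv2
cv2.imwrite("pics/scene10.png",eyes.capture("scene"))
E
```

```text
t 15.95 tcp [424.  -79.1  14.6] yaw 0.0506 tz [ 0.001 -0.    -1.   ] F [ 0.1 -0.6 -2.2] M [ 0.01  0.06 -0.03] g 27.5
tip [578.8 -71.2   2.1] in rack_front -105.5 -184.7
```

View pics/scene10.png

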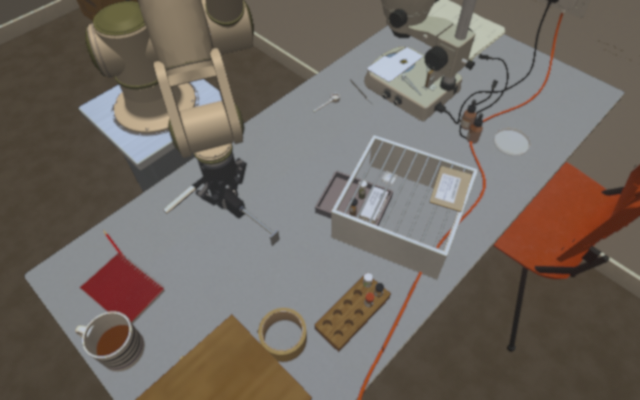

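Request:
{"api": "move_arm", "payload": {
  "deltas": [
    [0,0,0.1,0,0,0],
    [0,0,0.1,0,0,0],
    [0,0,0,0,0,0],
    [0,0,0,0,0,0],
    [0,0,0,0,0,0],
    [0,0,0,0,0,0],
    [0,0,0,0,0,0],
    [0,0,0,0,0,0],
    [0,0,0,0,0,0],
    [0,0,0,0,0,0]
  ]
}}

```text
time_s: 17.1
eef_pos: [423.9, -79.0, 12.5]
ee_rot: [0.0, 1.0, 0.025, 0.0]
force: [-1.7, 0.4, 6.2]
grip_width: 0.322
```

Request:
{"api": "move_arm", "payload": {
  "deltas": [
    [0,0,0,0,0,0],
    [0,0,0,0,0,0],
    [0,0,0,0,0,0],
    [0,0,0,0,0,0],
    [0,0,0,0,0,0],
    [0,0,0,0,0,0],
    [0,0,0,0,0,0],
    [0,0,0,0,0,0],
    [0,0,0,0,0,0],
    [0,0,0,0,0,0]
  ],
  "grip": 6.5
}}

```text
time_s: 18.1
eef_pos: [423.8, -79.0, 12.3]
ee_rot: [-0.0, 1.0, 0.025, 0.0]
force: [-0.4, -0.3, 0.2]
grip_width: 0.757
```

Request:
{"api": "move_arm", "payload": {
  "deltas": [
    [0,0,-0.5,0,0,0],
    [0,0,-1,0,0,0],
    [0,0,-1.5,0,0,0],
    [0,0,-2,0,0,0],
    [0,0,-2,0,0,0],
    [0,0,-2,0,0,0],
    [0,0,-2,0,0,0],
    [0,0,-1.5,0,0,0],
    [0,0,-0.5,0,0,0],
    [0,0,0,0,0,0]
  ]
}}

```text
time_s: 19.1
eef_pos: [424.0, -79.1, 143.0]
ee_rot: [0.0, 1.0, 0.025, 0.001]
force: [0.1, -0.4, -0.5]
grip_width: 0.761
```

```bash
python3 look.py 11; python3 - <<'E'
from rig import eyes
import cv2
cv2.imwrite("pics/scene11.png",eyes.capture("scene")); cv2.imwrite("pics/wrist11.png",eyes.capture("wrist"))
E
```

```text
t 19.1 tcp [424.  -79.1 143. ] yaw 0.0507 tz [ 0.001 -0.001 -1.   ] F [ 0.1 -0.4 -0.5] M [ 0.01  0.02 -0.02] g 65.0
tip [578.8 -71.2 130.5] in rack_front -105.6 -184.7
```

View pics/scene11.png

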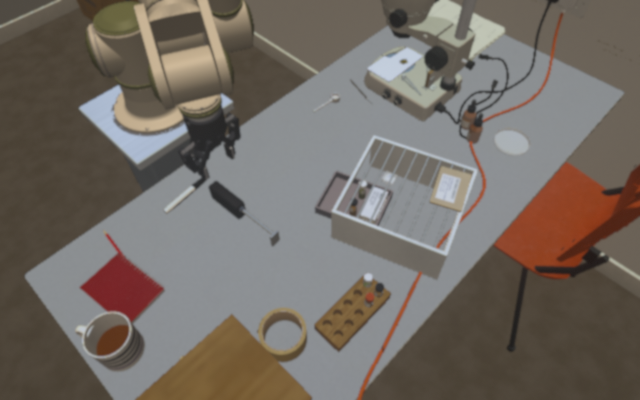

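View pics/wrist11.png

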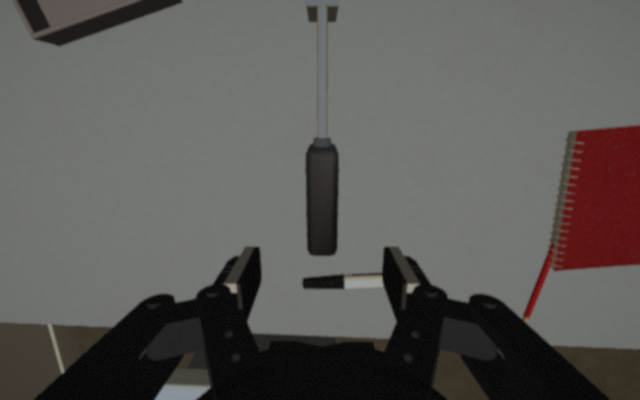

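View pics/t11.png

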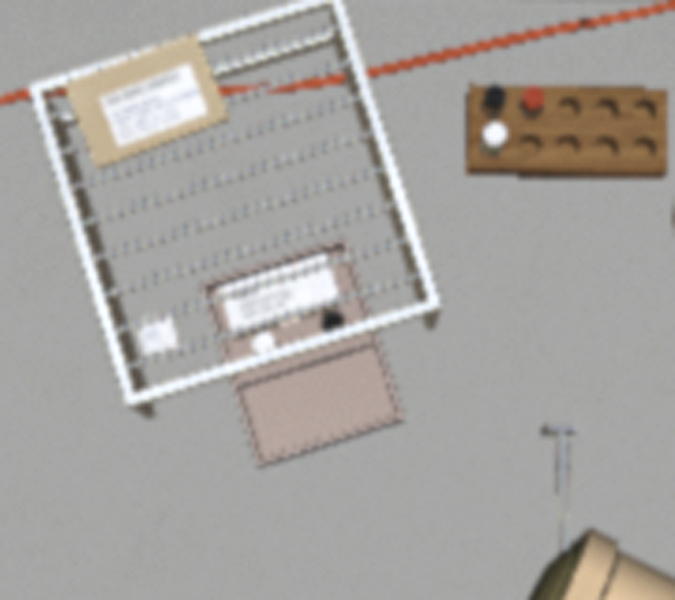

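The hook stands on the open table with its blade at (558,430) in the top crop, well clear of the tray. The tray front is unchanged, with corners at (261,463) and (402,420), and both vials are upright.

```bash
python3 -c "
from rig import order
print(order.finish_job())"
```

```text
the job is handed in; nothing more can be done
None
```

I gripped the hook by its handle, lowered the blade into the tray's empty front bay and drew the tray straight out. I then unhooked it, stood the hook on the open table to the right, and handed the job in at about 19 s of the 61 s allowed.

**Tray:** The last top-view fit put the tray's front about 63 mm in front of the rack. The arm's own position gave about 59 mm. Both are within the 40–80 mm window, and the two measurements differed by 3–4 mm throughout the pull. The tray looked the same in the final picture as it did right after the pull. It is in line with the rack to within about 0.01 rad.

**Vials and hook:** Both vials look upright. The hook stands flat with its blade well outside the tray.

**Other things:** The coverslip box, hand lens and tape roll look unmoved in the pictures; I did not measure them. The gripper stayed well clear of the tray, and no check failed.

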